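# Find the rocking corner of a cast-iron post foot and wedge it snug

## Task

The cast-iron post foot standing on the stone plate rocks: press down gently on its corners in turn with the fingertips to find the one that does not bear. Then slide the gib-headed steel wedge, flat on the plate, nose first under that corner until it is just snug, without jacking the foot up, shoving it along or disturbing the other things. Press the wedged corner once more to prove that it no longer gives, and leave the wedge there.

Things in the scene. Friction and masses are not known exactly. Their poses are not given: they have to be found in the camera images.
- plate: flat pale stone plate on the bench, 400 (its x) x 600 (its y) x 30 mm high; origin at the centre of its underside, so its top face is 30 mm above it (z = 0.030); fixed
- foot: cast-iron post foot, 2 to 3 kg, loose on the plate (slides if shoved). Slab 130 x 130 mm, 9 to 21 mm above the origin; x, y axes along its sides, z up; origin in the middle, level with the undersides of its pads. A pad 36 x 36 mm (height 0 to 9 mm, outer sides flush with the slab) under each corner, centred at +-47, +-47 mm. Hub 56 mm across up to 61 mm, four low ribs along +-x, +-y
- corner_a (a point): flat top of the foot's corner at (+47, +47, 21) mm in its frame, over the pad's centre, marked by a bolt hole: a place to press. Three of the four pads bear on the plate through 14 x 14 mm faces in their middles, which hold the pads' undersides about 3 mm off the plate
- corner_b (a point): flat top of the foot's corner at (+47, -47, 21) mm in its frame, over the pad's centre, marked by a bolt hole: a place to press. One of the four pads (another each time, not to be seen) bears on nothing: 2.5 to 3.5 mm of air under it while the foot stands level within 0.01 rad
- corner_c (a point): flat top of the foot's corner at (-47, -47, 21) mm in its frame, over the pad's centre, marked by a bolt hole: a place to press. Pressed with 2 to 7 N the loose corner goes down by 2 to 4 mm and the foot tilts by 0.03 to 0.06 rad; it comes back when let go
- corner_d (a point): flat top of the foot's corner at (-47, +47, 21) mm in its frame, over the pad's centre, marked by a bolt hole: a place to press. The three bearing corners stay hard and level under a press; over 60 N is too much
- wedge: gib-headed steel wedge, 150 g, 100 mm long, 24 mm wide, flat on the plate. Origin in the middle of its underside, x axis from head to nose, z up. Nose at x = +50 mm, 1.5 mm thick; the top rises evenly to 8 mm at x = -26 mm; behind that the head, 24 x 24 x 20 mm high
- wedge_head (a point): centre of the wedge's head (24 x 24 x 20 mm block, gripped across its 24 mm width), 10 mm above the wedge's underside, 88 mm behind the nose; axes as the wedge
- wedge_nose (a point): middle of the lower edge of the wedge's nose; axes as the wedge. Pushed in square to the foot's side it stops dead about 11 mm under a bearing pad; under the loose pad it bites with growing resistance some 12 to 27 mm in, and then holds itself by friction
- parallel: bystander: plain rectangular steel bar 100 x 24 x 16 mm on the stone plate, not tapered, no head; origin at the middle of its underside
- bolt: bystander: steel bolt 63 mm long, lying on the stone plate beyond the foot
- washer: bystander: steel washer, 34 mm across, 4 mm thick, on the stone plate beyond the foot
- square: bystander: carpenter's try square, 100 mm stock and 155 mm blade, on the bench
- hammer: bystander: hammer lying on the bench
- screwdriver: bystander: screwdriver lying on the bench
- cup: bystander: small cup, 66 mm across and 75 mm high, on the bench
- glue: bystander: white bottle, 60 mm across and 170 mm high, on the bench

How it is judged:
By the outcome, as a careful person would: the job done as asked, in the order asked, and still so for the second after the job is handed in, with the robot touching nothing.
It also fails if it takes over 72 s, if anything falls off the work surface, if the arm or the gripper's body presses on something with over 40 N, if the wrist force passes 120 N, or if a joint passes its speed limit or range.

## Robot

A 6-joint arm with a two-finger parallel gripper is mounted at the origin on the work surface. World frame = base frame: x ahead of the robot, y to its left, z up, the work surface at z = 0. Lengths are in m, angles in rad, forces in N, time in s.
With the tool pointing down it reaches from about 0.3 to 0.775 m from the base axis. Payload 14.6 kg.
Tool frame: the origin (TCP) lies midway between the tips of the shut fingers; the grasp point (between the pads) lies 19 mm behind it; z points along the fingers, y is the line along which they close (so a half turn about z gives the same grasp; the last joint's range is limited). The gripper opens to 94 mm and grips with 3 to 60 N. Pads are 16 mm wide; open, the fingers measure 119 mm over their backs; the gripper's body (75 mm by 177 mm) begins 78 mm behind the grasp point.
Start: joints at [1.203, 0.3, 1.521, -0, 1.321, -0.067], TCP at [0.163, 0.525, 0.205] pointing down, gripper open.
Joint ranges: [-3.03, 3.03], [-0.79, 2.21], [0.23, 2.52], [-1.04, 4.18], [0, 3.07], [-2.55, 2.55]. Speed limits (rad/s): [2.22, 2.22, 2.57, 3.14, 3.14, 3.14].

## Interface

Orientations are given as [roll, pitch, yaw] about the fixed x, y, z axes, in that order (R = Rz(yaw) Ry(pitch) Rx(roll)).
In Python, from station import ctrl gives the robot as it stands. The module is installed in compiled form; this text tells all that it offers.
- The arm moves only by the tool servo_tool, never from a script. Its argument "plan" is a list of rows, each a list of 7 numbers: the opening in per cent of the stroke, from 0 (shut) to 100 (fully open), then the shift along the tool's x, y, z in m, then the turn, a rotation vector about the tool's x, y, z in rad. A call has exactly 8 rows; each row shifts and turns the commanded pose from where the row before left it, along the tool's axes as they then stand; what a row does not reach is not made up. A row lasts 1/8 s, in which the tool goes at most 62.5 mm and 10.7 degrees, less where a joint would pass 70% of its speed; a pose out of reach is approached as far as the arm can. A call with a gripper value outside its range is refused whole. The fingers move at their own pace and stop on an object; "force" is the grip in N (left out, the last holds). Time passes only in rows, so rows that do not move let the fingers close, or fill a call up. It gives the time, the measured TCP pose, the force, the opening and the grip force at its end, in the units of the state.
- ctrl.get_obs(): the state, without advancing time (a new reading comes with each control period).
- ctrl.camera(name): name is "scene" or "top"; returns a dict with "pixels" (420x560x3 uint8, red, green, blue), "z_map" (420x560 float32, m along the optical axis (not along the pixel's ray), 0 where there is no reading), "mtx" (3x3 intrinsics, pixels), "pose" (4x4, takes a point from camera to world coordinates). Camera axes: x right, y up, looking along -z (the intrinsics and any distortion apply to the point x, -y, -z); pixel columns grow to the right and rows downward; lengths in m; the calibration is good to about 2 mm. A picture is of the moment at which its call begins.
- ctrl.hand_in(): hands the job in; it is judged then, once.
The state is a dict: "time_s": time; "qpos": joint angles; "joint_vel": joint speeds; "tau": joint torques, N m; "ee_pos": TCP position; "eef_rot": TCP orientation; "force": force on the tool from outside, world axes, zero at the start; "moment": the same for the moment, N m; "grip_width": finger opening in m; "grip_force": force on a finger pad.
Only numpy, scipy, OpenCV 4.12 (cv2) and the standard library are available. Lean on these libraries where they do the work, as an engineer would, in place of code of your own. Each camera call takes 0.05 s, during which the arm holds its last target. There are 200 camera calls.

## Working session

There is one attempt and no reset: what is moved stays moved. The work goes in short steps, Python scripts to look and compute and a tool call to move; the robot and the scene stay as the last step left them, time stands still between calls to the robot, and variables do not carry over. Pictures are saved under pics/ and viewed, at most 10 in all, crops included, and the job is handed in when it is done.

Besides the shell and the picture viewer there is one more tool, called after ">>>" by a JSON object that holds its "name" and its "arguments". servo_tool: Moves the arm, as the interface text tells. Its arguments: {"type":"object","properties":{"plan":{"type":"array","items":{"type":"array","items":{"type":"number"}}},"force":{"type":"number"}},"required":["plan"]}

```bash
mkdir -p pics
cat > h.py <<'E'
import numpy as np, cv2
from station import ctrl
def snap(name,fn):
    c=ctrl.camera(name); cv2.imwrite(fn,cv2.cvtColor(c['pixels'],cv2.COLOR_RGB2BGR)); 
    np.savez('last_'+name+'.npz',**c); return c
def cloud(c):
    z=c['z_map']; K=c['mtx']; v,u=np.mgrid[:z.shape[0],:z.shape[1]]
    x=(u-K[0,2])/K[0,0]*z; y=(v-K[1,2])/K[1,1]*z
    P=np.stack([x,-y,-z,np.ones_like(z)],-1)@np.array(c['pose']).T
    return P[...,:3]
E
python3 - <<'E'
from h import *
c=snap('top','pics/top0.png'); s=snap('scene','pics/scene0.png')
print(c['mtx'],c['pose'],s['pose']); print(ctrl.get_obs())
P=cloud(c); print(c.keys())
for v in range(20,420,50): print([tuple(np.round(P[v,u],3)) for u in range(20,560,100)])
E
```

```text
[[529.57094661   0.         279.05788337]
 [  0.         529.57094661 205.17671919]
 [  0.           0.           1.        ]] [[ 0.00412483  0.99789643 -0.06469697  0.43613064]
 [-0.99995121  0.00469677  0.00869061 -0.0334412 ]
 [ 0.00897619  0.06465796  0.99786711  1.49243028]
 [ 0.          0.          0.          1.        ]] [[-0.28807255 -0.55084356  0.78331703  1.3543175 ]
 [ 0.957603   -0.16849974  0.23367568  0.22951838]
 [ 0.00326997  0.8174223   0.5760296   0.66445709]
 [ 0.          0.          0.          1.        ]]
{'time_s': 0.1, 'qpos': array([ 1.20344047e+00,  3.00391629e-01,  1.52151027e+00, -1.91897795e-05,
        1.32072407e+00, -6.65789704e-02]), 'joint_vel': array([-0.00078916, -0.00119435, -0.00272563,  0.00089822, -0.00195054,
       -0.00078692]), 'tau': array([ 2.02644624e-03, -5.32651448e+01, -3.53279972e+01,  7.09747151e-02,
        2.34845770e-02, -6.81008555e-05]), 'ee_pos': array([0.16285483, 0.52508621, 0.20495988]), 'eef_rot': array([-3.14056039e+00, -5.01994523e-05,  2.84082050e+00]), 'force': array([-0.38363605,  0.15077437,  0.57134685]), 'momen
[... 2316 characters left out ...]
4(0.211), np.float64(0.668), np.float64(0.005)), (np.float64(0.211), np.float64(0.394), np.float64(0.001)), (np.float64(0.212), np.float64(0.116), np.float64(0.001)), (np.float64(0.213), np.float64(-0.162), np.float64(0.0)), (np.float64(0.214), np.float64(-0.441), np.float64(0.003)), (np.float64(0.214), np.float64(-0.721), np.float64(0.001))]
[(np.float64(0.191), np.float64(0.44), np.float64(0.481)), (np.float64(0.077), np.float64(0.388), np.float64(0.009)), (np.float64(0.077), np.float64(0.114), np.float64(0.005)), (np.float64(0.076), np.float64(-0.162), np.float64(0.0)), (np.float64(0.077), np.float64(-0.439), np.float64(0.002)), (np.float64(0.076), np.float64(-0.719), np.float64(-0.003))]
```

View pics/top0.png

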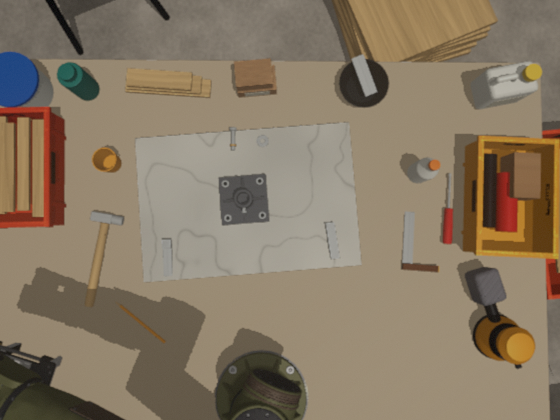

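View pics/scene0.png

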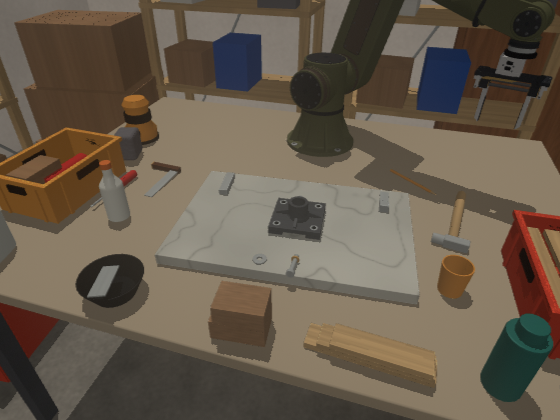

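Run:
```python
from h import *
c=dict(np.load('last_top.npz')); s=dict(np.load('last_scene.npz'))
f=lambda im,r,k:cv2.resize(cv2.cvtColor(im[r[0]:r[1],r[2]:r[3]],cv2.COLOR_RGB2BGR),None,fx=k,fy=k,interpolation=cv2.INTER_CUBIC)
A=f(c['pixels'],(210,270,300,360),5);B=f(c['pixels'],(225,285,140,200),5);C=f(c['pixels'],(165,235,210,280),4.2857)
D=f(s['pixels'],(165,205,205,255),6);E=f(s['pixels'],(180,220,360,410),6)
top=np.hstack([A,B]);bot=np.hstack([D,E]);out=np.vstack([cv2.resize(top,(600,300)),bot]); 
C=cv2.resize(C,(200,200));
cv2.imwrite('pics/crop1.png',out)
cv2.imwrite('pics/crop2.png',f(c['pixels'],(165,235,205,285),8))
P=cloud(c)
for nm,r in dict(right=(210,270,310,350),left=(230,285,150,185)).items():
    Q=P[r[0]:r[1],r[2]:r[3]].reshape(-1,3)
    Z=P[r[0]:r[1],r[2]:r[3],2]; print(nm); 
    print((1000*Z[::3,::3]).astype(int))
```

```text
right
[[  26   24   20   28   31   31   32   29   27   24   33   28   32   23]
 [  30   35   30   26   36   33   35   27   26   34   24   29   31   31]
 [  27   27   31   27   30   29   29   27   26   24   36   27   26   30]
 [  30   31   30   30   25   33   31   26   30   30   29   29   25   31]
 [  29   30   29 1492   34   29   27   31   46   29   26   28   31   29]
 [  33   26   27   28   29   30   47   47   46   28   28   26   31   27]
 [  33   31   34   31   30   28   48   43   50   21   28   28   27   26]
 [  32   29   30   26   33   33   49   41   45   27   26   31   24   27]
 [  23   23   36   32 1492   31   47   51   48   29   26   32   31   29]
 [  30   30   32   31   28   30   47   45   42   21   33   29   34   28]
 [  33   32   28   27   32   32   42   48   47   43   28   34   32   28]
 [  30   32   31   31   24   31   33   40   41   45   27   29   31   28]
 [  27   26   32   21   29   40   27   44   45   47   33   25   28   32]
 [  30   30   30   32   24   32   31   48   48   44   32   32   28   25]
 [  28   33   26   22   27   26   34   53   43   44   31   28   27   28]
[... 413 characters left out ...]
32 24 28 29 27 28 28 28 33 28 27 34]
 [32 30 25 31 30 28 31 26 27 30 32 35]
 [26 30 26 32 29 28 32 32 30 31 33 27]
 [33 28 36 32 50 55 52 43 34 25 30 29]
 [26 27 32 30 49 51 45 40 27 30 26 24]
 [32 32 31 32 51 52 55 34 28 27 30 27]
 [28 29 29 31 26 37 32 36 30 32 36 30]
 [27 25 26 26 28 35 44 37 31 29 28 23]
 [32 26 32 33 26 31 35 36 25 27 26 30]
 [34 35 28 29 31 34 31 39 26 31 28 30]
 [29 25 27 31 32 36 33 28 31 31 28 29]
 [35 27 32 33 28 31 37 33 26 34 33 31]
 [28 27 31 32 36 35 30 34 30 31 29 26]
 [23 29 33 28 29 34 36 34 27 30 21 30]
 [27 31 30 32 29 31 34 30 32 31 32 27]
 [36 26 33 26 36 31 31 30 35 28 33 26]
 [28 32 25  1  0  0  2  2 -3 -1  0 -1]
 [ 3  0 -5 -3  0  2 -1  0 -3  0 -1 -3]]
```

View pics/crop1.png

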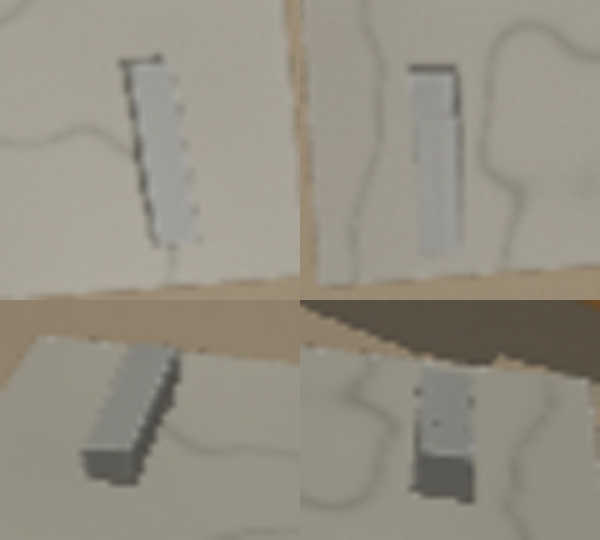

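View pics/crop2.png

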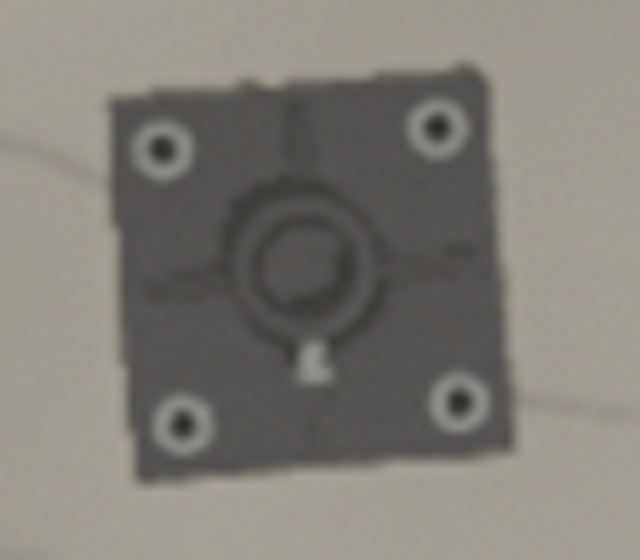

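```bash
cat >> h.py <<'E'
def ray(c,u,v,z):
    K=c['mtx'];T=np.array(c['pose'])
    d=T[:3,:3]@np.array([(u-K[0,2])/K[0,0],-(v-K[1,2])/K[1,1],-1.]);o=T[:3,3]
    return o+d*(z-o[2])/d[2]
def to(x,y,z,yaw=None):
    "shift in present tool axes to a world TCP target; turn to yaw afterwards"
    from scipy.spatial.transform import Rotation as R
    o=ctrl.get_obs();Rt=R.from_euler('xyz',o['eef_rot']);
    print('t',o['time_s'],'tcp',o['ee_pos'].round(4),'rot',o['eef_rot'].round(4),'F',o['force'].round(2))
    print('shift',Rt.inv().apply(np.array([x,y,z])-o['ee_pos']).round(4))
    if yaw is not None: print('turn',(Rt.inv()*R.from_euler('xyz',[np.pi,0,yaw])).as_rotvec().round(4))
E
python3 - <<'E'
from h import *
c=dict(np.load('last_top.npz'))
H=np.array([ray(c,u/8-.5+.0625+205,v/8-.5+.0625+165,.051)[:2] for u,v in [(163,150),(437,128),(459,402),(183,424)]])
m=H.mean(0);print('holes',H.round(4),'centre',m.round(4))
e=[H[1]-H[0],H[2]-H[1],H[2]-H[3],H[3]-H[0]];print([ (np.linalg.norm(a).round(4),np.arctan2(a[1],a[0]).round(4)) for a in e])
q=lambda u,v,z:ray(c,(u-300)/5+139.6,v/5+224.6,z)[:2].round(4)
print('head top corners',q(410,68,.05),q(458,68,.05),q(410,115,.05),q(460,115,.05))
print('nose',q(418,255,.0315),q(462,255,.0315))
print('square ref: parallel/plates')
to(m[0],m[1],.2,0)
E
```

```text
holes [[5.888e-01 1.021e-01]
 [5.968e-01 8.600e-03]
 [5.031e-01 5.000e-04]
 [4.952e-01 9.430e-02]] centre [0.5459 0.0514]
[(np.float64(0.0939), np.float64(-1.4851)), (np.float64(0.0941), np.float64(-3.0554)), (np.float64(0.0941), np.float64(-1.4866)), (np.float64(0.0939), np.float64(-3.0584))]
head top corners [0.4384 0.2723] [0.4385 0.2463] [0.4129 0.2719] [0.413  0.2448]
nose [0.3363 0.27  ] [0.3364 0.246 ]
square ref: parallel/plates
t 0.1 tcp [0.1629 0.5251 0.205 ] rot [-3.1406e+00 -1.0000e-04  2.8408e+00] F [-0.38  0.15  0.57]
shift [-0.5062 -0.3389  0.0053]
turn [-3.0000e-04  1.5000e-03  2.8408e+00]
```

>>> {"name": "servo_tool", "arguments": {"plan": [[0,-0.053,-0.028,0,0,0,0],[0,-0.053,-0.028,0,0,0,0],[0,-0.053,-0.028,0,0,0,0],[0,-0.053,-0.028,0,0,0,0],[0,-0.053,-0.028,0,0,0,0],[0,-0.053,-0.028,0,0,0,0],[0,-0.053,-0.028,0,0,0,0],[0,-0.053,-0.028,0,0,0,0]], "force": 20}}

```text
time_s: 1.1
ee_pos: [0.5026, 0.1841, 0.2053]
eef_rot: [-3.142, -0.0, 2.841]
force: [0.1, 1.6, -0.6]
grip_width: 0.0177
grip_force: 0.0
```

>>> {"name": "servo_tool", "arguments": {"plan": [[0,-0.053,-0.028,0,0,0,0],[0,-0.053,-0.028,0,0,0,0],[0,0,0,0.01,0,0,0.18],[0,0,0,0.02,0,0,0.18],[0,0,0,0.02,0,0,0.18],[0,0,0,0.02,0,0,0.18],[0,0,0,0.015,0,0,0.18],[0,0,0,0.015,0,0,0.18]]}}

```text
time_s: 2.1
ee_pos: [0.586, 0.1008, 0.1045]
eef_rot: [-3.141, -0.0, 1.755]
force: [0.3, -0.4, 1.2]
grip_width: 0.0004
grip_force: 0.0
```

```bash
python3 -c "
from h import *
to(.5888,.1021,.06,1.656);print(ctrl.get_obs()['qpos'].round(3))"
```

```text
t 2.1 tcp [0.586  0.1008 0.1045] rot [-3.1408e+00 -1.0000e-04  1.7548e+00] F [ 0.26 -0.35  1.23]
shift [0.0007 0.0031 0.0445]
turn [-0.0008 -0.      0.0988]
[ 0.109  0.495  1.495  0.     1.153 -0.075]
```

>>> {"name": "servo_tool", "arguments": {"plan": [[0,0.001,0.003,0.01,0,0,0.04],[0,0,0,0.01,0,0,0.0],[0,0,0,0.01,0,0,0],[0,0,0,0.007,0,0,0],[0,0,0,0.003,0,0,0],[0,0,0,0.002,0,0,0],[0,0,0,0,0,0,0],[0,0,0,0,0,0,0]]}}

```text
time_s: 3.1
ee_pos: [0.5891, 0.1024, 0.0637]
eef_rot: [3.141, 0.0, 1.721]
force: [0.1, -0.1, -0.1]
grip_width: 0.0002
grip_force: 0.0
```

>>> {"name": "servo_tool", "arguments": {"plan": [[0,0,0,0.005,0,0,0],[0,0,0,0.004,0,0,0],[0,0,0,0.001,0,0,0],[0,0,0,0.001,0,0,0],[0,0,0,0.001,0,0,0],[0,0,0,0,0,0,0],[0,0,0,0,0,0,0],[0,0,0,0,0,0,0]]}}

```text
time_s: 4.1
ee_pos: [0.5891, 0.1026, 0.052]
eef_rot: [3.141, -0.0, 1.721]
force: [-2.4, 1.5, 5.7]
grip_width: 0.0005
grip_force: 2.9
```

>>> {"name": "servo_tool", "arguments": {"plan": [[0,0,0,0.0005,0,0,0],[0,0,0,0,0,0,0],[0,0,0,0,0,0,0],[0,0,0,0,0,0,0],[0,0,0,0,0,0,0],[0,0,0,0,0,0,0],[0,0,0,0,0,0,0],[0,0,0,0,0,0,0]]}}

```text
time_s: 5.1
ee_pos: [0.5891, 0.1026, 0.0519]
eef_rot: [3.141, -0.0, 1.721]
force: [-3.4, 1.5, 10.6]
grip_width: 0.0006
grip_force: 4.9
```

>>> {"name": "servo_tool", "arguments": {"plan": [[0,0,0,-0.022,0,0,0],[0,-0.02,-0.0014,-0.018,0,0,0],[0,-0.034,-0.0023,0,0,0,0],[0,-0.03,-0.002,0,0,0,0],[0,-0.01,-0.0007,0.018,0,0,0],[0,0,0,0.015,0,0,0],[0,0,0,0.003,0,0,0],[0,0,0,0.001,0,0,0]]}}

```text
time_s: 6.1
ee_pos: [0.5963, 0.0089, 0.0539]
eef_rot: [-3.14, 0.001, 1.722]
force: [-8.0, -3.1, 16.7]
grip_width: 0.0008
grip_force: 8.2
```

>>> {"name": "servo_tool", "arguments": {"plan": [[0,0,0,0.001,0,0,0],[0,0,0,0.001,0,0,0],[0,0,0,0.0005,0,0,0],[0,0,0,0.0005,0,0,0],[0,0,0,0.0005,0,0,0],[0,0,0,0,0,0,0],[0,0,0,0,0,0,0],[0,0,0,0,0,0,0]]}}

```text
time_s: 7.1
ee_pos: [0.5966, 0.009, 0.0536]
eef_rot: [3.141, 0.001, 1.722]
force: [-21.5, -4.4, 43.2]
grip_width: 0.0005
grip_force: 20.9
```

>>> {"name": "servo_tool", "arguments": {"plan": [[0,0,0,-0.01,0,0,0],[0,0,0,-0.03,0,0,0],[0,0,0,0,0,0,0],[0,0,0,0,0,0,0],[0,0,0,0,0,0,0],[0,0,0,0,0,0,0],[0,0,0,0,0,0,0],[0,0,0,0,0,0,0]]}}

```text
time_s: 8.1
ee_pos: [0.5966, 0.0084, 0.0903]
eef_rot: [-3.141, -0.0, 1.721]
force: [0.6, -0.3, -0.5]
grip_width: 0.0004
grip_force: 0.0
```

```bash
python3 -c "
from h import *
to(.5031,.0005,.06,1.656)"
```

```text
t 8.1 tcp [0.5966 0.0084 0.0903] rot [-3.1414 -0.      1.7207] F [ 0.62 -0.26 -0.54]
shift [ 0.0061 -0.0937  0.0303]
turn [-0.0002 -0.      0.0647]
```

>>> {"name": "servo_tool", "arguments": {"plan": [[0,0.001,-0.015,0,0,0,0],[0,0.002,-0.03,0,0,0,0],[0,0.002,-0.035,0,0,0,0],[0,0.001,-0.014,0.01,0,0,0],[0,0,0,0.015,0,0,0],[0,0,0,0.008,0,0,0],[0,0,0,0.002,0,0,0],[0,0,0,0,0,0,0]]}}

```text
time_s: 9.1
ee_pos: [0.5031, 0.0004, 0.0553]
eef_rot: [-3.141, -0.0, 1.721]
force: [-0.6, -0.4, -0.3]
grip_width: 0.001
grip_force: 0.0
```

>>> {"name": "servo_tool", "arguments": {"plan": [[0,0,0,0.0005,0,0,0],[0,0,0,0.0005,0,0,0],[0,0,0,0.0005,0,0,0],[0,0,0,0,0,0,0],[0,0,0,0,0,0,0],[0,0,0,0,0,0,0],[0,0,0,0,0,0,0],[0,0,0,0,0,0,0]]}}

```text
time_s: 10.1
ee_pos: [0.503, 0.0004, 0.0542]
eef_rot: [3.141, 0.0, 1.721]
force: [-2.0, 0.3, 5.3]
grip_width: 0.0007
grip_force: 2.8
```

>>> {"name": "servo_tool", "arguments": {"plan": [[0,0,0,-0.015,0,0,0],[0,0.014,0.001,-0.015,0,0,0],[0,0.035,0.002,0,0,0,0],[0,0.035,0.002,0,0,0,0],[0,0.01,0.001,0.015,0,0,0],[0,0,0,0.01,0,0,0],[0,0,0,0.0035,0,0,0],[0,0,0,0,0,0,0]]}}

```text
time_s: 11.1
ee_pos: [0.4948, 0.0935, 0.0553]
eef_rot: [-3.141, 0.0, 1.72]
force: [-0.5, -0.2, 0.6]
grip_width: 0.0003
grip_force: 0.0
```

>>> {"name": "servo_tool", "arguments": {"plan": [[0,0,0,0.0005,0,0,0],[0,0,0,0.0005,0,0,0],[0,0,0,0.0003,0,0,0],[0,0,0,0.0003,0,0,0],[0,0,0,0,0,0,0],[0,0,0,0,0,0,0],[0,0,0,0,0,0,0],[0,0,0,0,0,0,0]]}}

```text
time_s: 12.1
ee_pos: [0.4949, 0.0942, 0.0544]
eef_rot: [3.141, 0.0, 1.721]
force: [-2.3, -1.2, 6.5]
grip_width: 0.0005
grip_force: 3.4
```

>>> {"name": "servo_tool", "arguments": {"plan": [[0,0,0,-0.015,0,0,0],[0,-0.001,0.014,-0.015,0,0,0],[0,-0.002,0.035,0,0,0,0],[0,-0.002,0.035,0,0,0,0],[0,-0.001,0.01,0.015,0,0,0],[0,0,0,0.01,0,0,0],[0,0,0,0.005,0,0,0],[0,0,0,0.001,0,0,0]]}}

```text
time_s: 13.1
ee_pos: [0.5882, 0.1024, 0.0532]
eef_rot: [-3.142, -0.0, 1.721]
force: [-0.2, 0.2, 0.9]
grip_width: 0.0005
grip_force: 0.7
```

Run:
```python
from h import *
o=ctrl.get_obs(); print(o['ee_pos'],o['force'])
```

```text
[0.58821137 0.10236648 0.0531964 ] [-0.21398745  0.2255928   0.87011714]
```

>>> {"name": "servo_tool", "arguments": {"plan": [[0,0,0,0.0005,0,0,0],[0,0,0,0.0005,0,0,0],[0,0,0,0,0,0,0],[0,0,0,0,0,0,0],[0,0,0,0,0,0,0],[0,0,0,0,0,0,0],[0,0,0,0,0,0,0],[0,0,0,0,0,0,0]]}}

```text
time_s: 14.1
ee_pos: [0.5887, 0.1025, 0.052]
eef_rot: [3.141, -0.0, 1.721]
force: [0.5, 3.6, 4.0]
grip_width: 0.0006
grip_force: 2.6
```

>>> {"name": "servo_tool", "arguments": {"plan": [[0,0,0,-0.02,0,0,0],[0,0,0,-0.03,0,0,0],[60,0.03,-0.023,-0.02,0,0,0],[60,0.03,-0.023,0,0,0,0],[60,0.03,-0.023,0,0,0,0],[60,0.03,-0.023,0,0,0,0],[60,0.03,-0.023,0,0,0,0],[60,0.029,-0.023,0,0,0,0]]}}

```text
time_s: 15.1
ee_pos: [0.4243, 0.2589, 0.1214]
eef_rot: [-3.141, 0.001, 1.721]
force: [0.0, 0.3, 0.5]
grip_width: 0.0553
grip_force: 0.0
```

>>> {"name": "servo_tool", "arguments": {"plan": [[60,0,0,0,0,0,0.18],[60,0,0,0,0,0,0.18],[60,0,0,0,0,0,0.18],[60,0,0,0,0,0,0.18],[60,0,0,0,0,0,0.18],[60,0,0,0,0,0,0.18],[60,0,0,0,0,0,0.18],[60,0,0,0,0,0,0.18]]}}

```text
time_s: 16.1
ee_pos: [0.4252, 0.2582, 0.1213]
eef_rot: [3.141, 0.001, 0.275]
force: [0.6, 0.5, -0.1]
grip_width: 0.0562
grip_force: 0.0
```

Run:
```python
from h import *
to(.4257,.2588,.032,.009); print(ctrl.get_obs()['qpos'].round(2))
```

```text
t 16.1 tcp [0.4252 0.2582 0.1213] rot [3.1408e+00 1.1000e-03 2.7470e-01] F [ 0.59  0.46 -0.06]
shift [ 0.0007 -0.0006  0.0893]
turn [0.001  0.0009 0.2657]
[ 0.47  0.27  1.76 -0.    1.11  1.77]
```

>>> {"name": "servo_tool", "arguments": {"plan": [[60,0,0,0.01,0,0,0.14],[60,0,0,0.015,0,0,0.13],[60,0.0005,0,0.02,0,0,0],[60,0,0,0.02,0,0,0],[60,0,0,0.015,0,0,0],[60,0,0,0.007,0,0,0],[60,0,0,0.002,0,0,0],[60,0,0,0,0,0,0]]}}

```text
time_s: 17.1
ee_pos: [0.4261, 0.2588, 0.0332]
eef_rot: [-3.141, -0.0, 0.011]
force: [-1.1, 0.4, 0.6]
grip_width: 0.0565
grip_force: 0.0
```

>>> {"name": "servo_tool", "arguments": {"plan": [[20,0,0,0,0,0,0],[20,0,0,0,0,0,0],[20,0,0,0,0,0,0],[20,0,0,0,0,0,0],[20,0,0,0,0,0,0],[20,0,0,0,0,0,0],[20,0,0,0,0,0,0],[20,0,0,0,0,0,0]], "force": 30}}

```text
time_s: 18.1
ee_pos: [0.426, 0.2588, 0.033]
eef_rot: [-3.141, -0.0, 0.011]
force: [-0.2, 0.2, 3.1]
grip_width: 0.0238
grip_force: 30.0
```

>>> {"name": "servo_tool", "arguments": {"plan": [[20,0,0,-0.01,0,0,0],[20,0,0,-0.025,0,0,0],[20,0.038,0.01,0,0,0,0],[20,0.038,0.01,0,0,0,0],[20,0.038,0.01,0,0,0,0],[20,0.038,0.01,0,0,0,0],[20,0,0,0,0,0,-0.165],[20,0,0,0,0,0,-0.165]]}}

```text
time_s: 19.1
ee_pos: [0.5783, 0.2199, 0.0678]
eef_rot: [3.142, 0.001, 0.346]
force: [-0.2, -0.2, -1.2]
grip_width: 0.0238
grip_force: 30.0
```

>>> {"name": "servo_tool", "arguments": {"plan": [[20,0,0,0,0,0,-0.165],[20,0,0,0,0,0,-0.165],[20,0,0,0,0,0,-0.165],[20,0,0,0,0,0,-0.165],[20,0,0,0,0,0,-0.165],[20,0,0,0,0,0,-0.165],[20,0,0,0,0,0,-0.165],[20,0,0,0,0,0,-0.165]]}}

```text
time_s: 20.1
ee_pos: [0.5781, 0.2203, 0.0681]
eef_rot: [-3.141, 0.0, 1.666]
force: [0.0, 0.3, -1.2]
grip_width: 0.0238
grip_force: 30.0
```

Run:
```python
from h import *
to(.5786,.2198,.034,1.656)
c=snap('top','pics/top1.png')
im=cv2.cvtColor(c['pixels'][130:250,150:310],cv2.COLOR_RGB2BGR); cv2.imwrite('pics/c3.png',cv2.resize(im,None,fx=5,fy=5,interpolation=cv2.INTER_CUBIC))
```

```text
t 20.1 tcp [0.5781 0.2203 0.0681] rot [-3.1412e+00  2.0000e-04  1.6662e+00] F [ 0.04  0.32 -1.18]
shift [-0.0005  0.0005  0.0341]
turn [-0.0004  0.0002  0.0102]
```

View pics/c3.png

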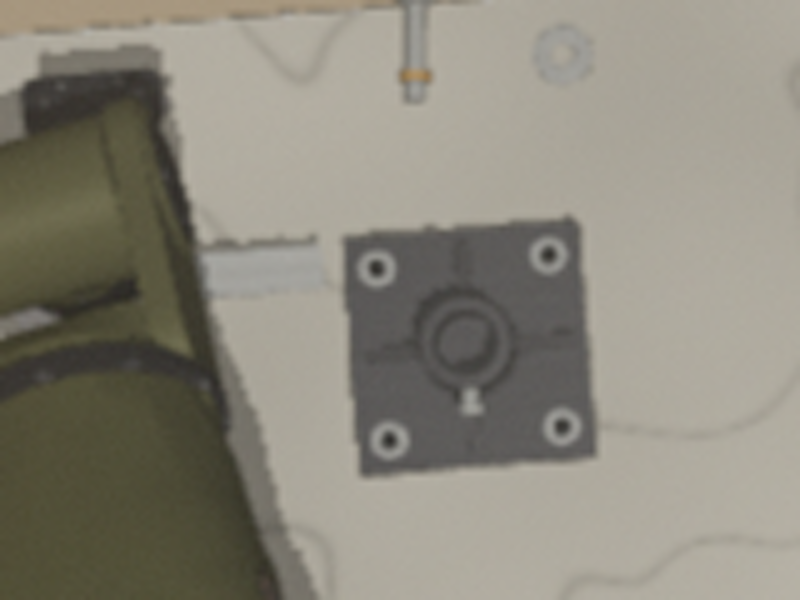

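>>> {"name": "servo_tool", "arguments": {"plan": [[20,-0.0005,0.0005,0.015,0,0,0.01],[20,0,0,0.012,0,0,0],[20,0,0,0.006,0,0,0],[20,0,0,0.001,0,0,0],[20,0,0,0.0005,0,0,0],[20,0,0,0,0,0,0],[20,0,0,0,0,0,0],[20,0,0,0,0,0,0]]}}

```text
time_s: 21.15
ee_pos: [0.5789, 0.2199, 0.0335]
eef_rot: [3.141, -0.0, 1.651]
force: [-0.1, 0.2, -1.0]
grip_width: 0.0236
grip_force: 30.0
```

Run:
```python
from h import *
c=dict(np.load('last_top.npz'))
H=np.array([ray(c,u/5-.4+150,v/5-.4+130,.054)[:2] for u,v in [(377,268),(549,255),(563,427),(389,440)]])
m=H.mean(0);e=H[0]+H[1]-H[2]-H[3];yaw=np.arctan2(e[1],e[0]);print(H.round(4),m,yaw)
ex=np.array([np.cos(yaw),np.sin(yaw)]);ey=np.array([-ex[1],ex[0]])
n=ray(c,322/5-.4+150,267/5-.4+130,.0655)[:2];print('nose in foot frame',ex@(n-m),ey@(n-m))
o=ctrl.get_obs();p=o['ee_pos'][:2]-m;print('tcp in foot frame',ex@p,ey@p, o['eef_rot'][2]-np.pi/2-yaw,o['force'],o['ee_pos'])
```

```text
[[ 5.888e-01  1.017e-01]
 [ 5.964e-01  8.000e-03]
 [ 5.024e-01 -3.000e-04]
 [ 4.949e-01  9.420e-02]] [0.54561331 0.05089228] 0.08362769068092092
nose in foot frame 0.04879771153197079 0.07563680081034876
tcp in foot frame 0.04726017510576456 0.16565049349623337 -0.003684114447246492 [-0.12610991  0.15421781 -1.02064655] [0.57887149 0.21991152 0.03346377]
```

>>> {"name": "servo_tool", "arguments": {"plan": [[20,0,0,0.0005,0,0,0.0],[20,0,0,0,0,0,0],[32,0,0,0,0,0,0],[32,0,0,0,0,0,0],[32,0,0,0,0,0,0],[20,0,0,0,0,0,0],[20,0,0,0,0,0,0],[20,0,0,0,0,0,0]], "force": 15}}

```text
time_s: 22.15
ee_pos: [0.5788, 0.2199, 0.0328]
eef_rot: [-3.142, -0.0, 1.651]
force: [0.6, 0.2, 0.2]
grip_width: 0.0239
grip_force: 15.0
```

>>> {"name": "servo_tool", "arguments": {"plan": [[20,-0.003,0,0,0,0,0],[20,-0.004,0,0,0,0,0],[20,-0.004,0,0,0,0,0],[20,-0.004,0,0,0,0,0],[20,-0.003,0,0,0,0,0],[20,-0.003,0,0,0,0,0],[20,-0.001,0,0,0,0,0],[20,0,0,0,0,0,0]]}}

```text
time_s: 23.15
ee_pos: [0.5806, 0.1978, 0.0329]
eef_rot: [-3.142, 0.0, 1.651]
force: [-0.1, -1.3, 0.6]
grip_width: 0.0235
grip_force: 15.0
```

>>> {"name": "servo_tool", "arguments": {"plan": [[20,-0.0005,0,0,0,0,0],[20,-0.0005,0,0,0,0,0],[20,-0.0005,0,0,0,0,0],[20,-0.0005,0,0,0,0,0],[20,0,0,0,0,0,0],[20,0,0,0,0,0,0],[20,0,0,0,0,0,0],[20,0,0,0,0,0,0]]}}

```text
time_s: 24.15
ee_pos: [0.5807, 0.1959, 0.0328]
eef_rot: [-3.142, 0.0, 1.651]
force: [0.3, -1.0, 0.5]
grip_width: 0.024
grip_force: 15.0
```

>>> {"name": "servo_tool", "arguments": {"plan": [[20,-0.0005,0,0,0,0,0],[20,-0.0005,0,0,0,0,0],[20,-0.0005,0,0,0,0,0],[20,-0.0005,0,0,0,0,0],[20,0,0,0,0,0,0],[20,0,0,0,0,0,0],[20,0,0,0,0,0,0],[20,0,0,0,0,0,0]]}}

```text
time_s: 25.15
ee_pos: [0.5809, 0.1939, 0.0328]
eef_rot: [-3.142, 0.0, 1.651]
force: [-0.4, -0.6, 0.2]
grip_width: 0.0237
grip_force: 15.0
```

>>> {"name": "servo_tool", "arguments": {"plan": [[20,-0.0005,0,0,0,0,0],[20,-0.0005,0,0,0,0,0],[20,-0.0005,0,0,0,0,0],[20,-0.0005,0,0,0,0,0],[20,0,0,0,0,0,0],[20,0,0,0,0,0,0],[20,0,0,0,0,0,0],[20,0,0,0,0,0,0]]}}

```text
time_s: 26.15
ee_pos: [0.5811, 0.192, 0.0329]
eef_rot: [3.142, -0.0, 1.651]
force: [-0.5, 3.5, -0.6]
grip_width: 0.0236
grip_force: 15.0
```

>>> {"name": "servo_tool", "arguments": {"plan": [[20,-0.0005,0,0,0,0,0],[20,0,0,0,0,0,0],[20,0,0,0,0,0,0],[20,0,0,0,0,0,0],[20,0,0,0,0,0,0],[20,0,0,0,0,0,0],[20,0,0,0,0,0,0],[20,0,0,0,0,0,0]]}}

```text
time_s: 27.15
ee_pos: [0.5811, 0.1915, 0.0328]
eef_rot: [-3.142, -0.0, 1.651]
force: [-0.9, 5.3, -0.9]
grip_width: 0.0237
grip_force: 15.0
```

>>> {"name": "servo_tool", "arguments": {"plan": [[45,0,0,0,0,0,0],[45,0,0,0,0,0,0],[45,0,0,0,0,0,0],[45,0,0,-0.015,0,0,0],[45,0,0,-0.03,0,0,0],[45,0,0,-0.02,0,0,0],[0,0,0,0,0,0,0],[0,0,0,0,0,0,0]]}}

```text
time_s: 28.15
ee_pos: [0.5808, 0.1914, 0.0974]
eef_rot: [-3.141, 0.0, 1.651]
force: [0.7, -0.8, -1.0]
grip_width: 0.0256
grip_force: 0.0
```

Run:
```python
from h import *
to(.5885,.1020,.060,1.656)
c=snap('top','pics/top2.png')
im=cv2.cvtColor(c['pixels'][130:250,150:310],cv2.COLOR_RGB2BGR); cv2.imwrite('pics/c4.png',cv2.resize(im,None,fx=5,fy=5,interpolation=cv2.INTER_CUBIC))
```

```text
t 28.15 tcp [0.5808 0.1914 0.0974] rot [-3.1409e+00  1.0000e-04  1.6508e+00] F [ 0.66 -0.77 -0.98]
shift [-0.0897  0.0005  0.0374]
turn [-0.0006  0.0001 -0.0052]
```

View pics/c4.png

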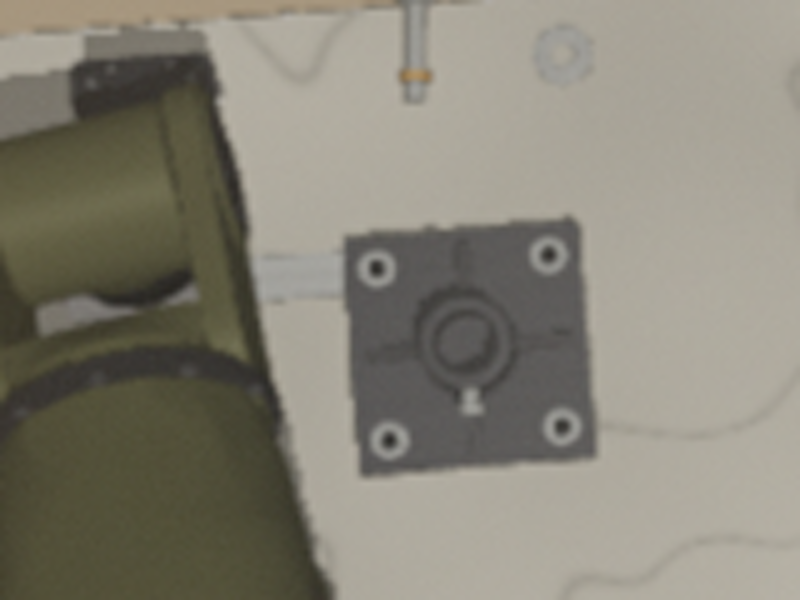

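The holes sit at the same pixels as before, (377,268), (549,255), (563,427) and (389,440), so the foot has not moved. The wedge enters square under the far-left corner at about (345,275). Next I press that corner again.

>>> {"name": "servo_tool", "arguments": {"plan": [[0,-0.02,0,0,0,0,0],[0,-0.03,0,0,0,0,0],[0,-0.03,0,0,0,0,0],[0,-0.0097,0.0005,0.01,0,0,0],[0,0,0,0.015,0,0,0],[0,0,0,0.01,0,0,0],[0,0,0,0.006,0,0,0],[0,0,0,0.0005,0,0,0]]}}

```text
time_s: 29.2
ee_pos: [0.5886, 0.1026, 0.0558]
eef_rot: [-3.141, 0.0, 1.651]
force: [-0.2, 0.4, -0.1]
grip_width: 0.0004
grip_force: 0.0
```

>>> {"name": "servo_tool", "arguments": {"plan": [[0,0,0,0.0005,0,0,0],[0,0,0,0.0005,0,0,0],[0,0,0,0.0005,0,0,0],[0,0,0,0.0003,0,0,0],[0,0,0,0,0,0,0],[0,0,0,0,0,0,0],[0,0,0,0,0,0,0],[0,0,0,0,0,0,0]]}}

```text
time_s: 30.2
ee_pos: [0.5888, 0.1021, 0.0545]
eef_rot: [-3.142, 0.0, 1.651]
force: [0.0, -0.4, -0.3]
grip_width: 0.0002
grip_force: 0.0
```

>>> {"name": "servo_tool", "arguments": {"plan": [[0,0,0,0.0003,0,0,0],[0,0,0,0.0003,0,0,0],[0,0,0,0.0003,0,0,0],[0,0,0,0,0,0,0],[0,0,0,0,0,0,0],[0,0,0,0,0,0,0],[0,0,0,0,0,0,0],[0,0,0,0,0,0,0]]}}

```text
time_s: 31.2
ee_pos: [0.5888, 0.1021, 0.0542]
eef_rot: [3.141, 0.0, 1.651]
force: [-3.4, -0.0, 6.6]
grip_width: 0.0005
grip_force: 3.4
```

>>> {"name": "servo_tool", "arguments": {"plan": [[0,0,0,0.0004,0,0,0],[0,0,0,0,0,0,0],[0,0,0,0,0,0,0],[0,0,0,0,0,0,0],[0,0,0,0,0,0,0],[0,0,0,0,0,0,0],[0,0,0,0,0,0,0],[0,0,0,0,0,0,0]]}}

```text
time_s: 32.2
ee_pos: [0.5889, 0.1021, 0.0542]
eef_rot: [3.141, 0.0, 1.651]
force: [-5.2, -0.5, 10.8]
grip_width: 0.0005
grip_force: 5.2
```

>>> {"name": "servo_tool", "arguments": {"plan": [[0,0,0,-0.002,0,0,0],[0,0,0,-0.01,0,0,0],[0,0,0,-0.03,0,0,0],[0,0,0,-0.05,0,0,0],[0,0,0,-0.05,0,0,0],[0,0.05,-0.03,0,0,0,0],[0,0.05,-0.03,0,0,0,0],[0,0.05,-0.03,0,0,0,0]]}}

```text
time_s: 33.2
ee_pos: [0.4859, 0.2456, 0.1959]
eef_rot: [3.141, -0.0, 1.65]
force: [0.9, 0.2, 0.5]
grip_width: 0.0005
grip_force: 0.0
```

>>> {"name": "servo_tool", "arguments": {"plan": [[0,0.05,-0.03,0,0,0,0],[0,0.05,-0.03,0,0,0,0],[0,0,0,0,0,0,0],[0,0,0,0,0,0,0],[0,0,0,0,0,0,0],[0,0,0,0,0,0,0],[0,0,0,0,0,0,0],[0,0,0,0,0,0,0]]}}

```text
time_s: 34.2
ee_pos: [0.4194, 0.3391, 0.1952]
eef_rot: [-3.142, 0.0, 1.65]
force: [-0.2, 0.8, -0.1]
grip_width: 0.0008
grip_force: 0.0
```

Run:
```python
from h import *
c=snap('top','pics/top3.png')
im=cv2.cvtColor(c['pixels'][130:250,150:310],cv2.COLOR_RGB2BGR); cv2.imwrite('pics/c5.png',cv2.resize(im,None,fx=5,fy=5,interpolation=cv2.INTER_CUBIC))
```

```text
(no output)
```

View pics/c5.png

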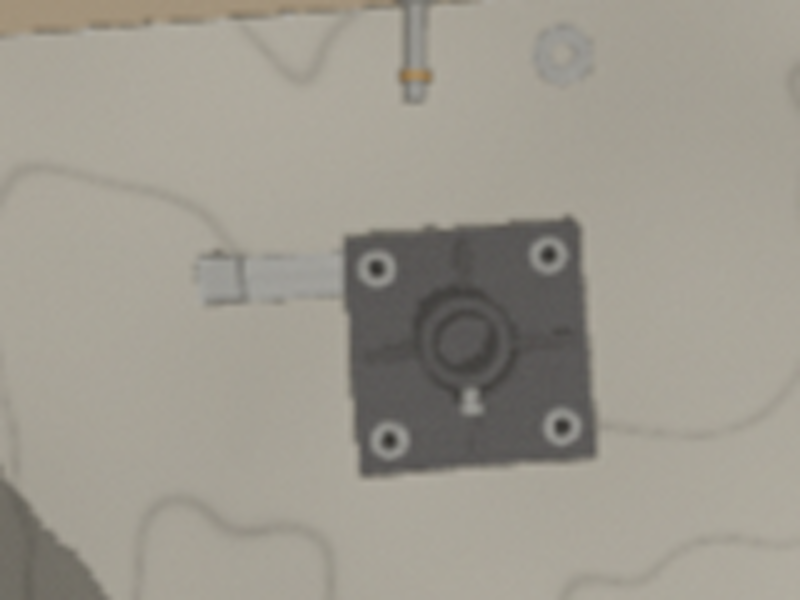

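The wedge sits square under the far-left corner, with its head at about (222,278). The foot and the bystanders are unmoved and the arm is clear, so I am handing in.

```bash
python3 -c "
from station import ctrl
print(ctrl.hand_in())"
```

```text
the job is handed in; nothing more can be done
None
```

The far-left corner was the loose one (it gave about 2 mm under 4–6 N); the wedge is now snug about 16 mm under it and it holds firm at 10.8 N with the foot unmoved, though one test press on the far-right corner reached 43 N, under the 60 N limit but not gentle; handed in at about 34 s, result not shown.

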